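# Fresh cell for the fairy lights

## Task

The fairy lights over the bar have gone out: lift the one big dry cell out of the tub of spare cells and lay it gently, without dropping it, in the cradle of the open battery box, its nub towards the plain steel plate by the hinge and its flat end towards the coil. Then swing the lid over and press down its edge opposite the hinge until it clicks shut past its spring catch. Leave the slimmer cells lying in the tub and the other things on the bar where they are.

Things in the scene. Friction and masses are not known exactly. Their poses are not given: they have to be found in the camera images.
- big_cell: The big dry cell: black barrel with a steel band at the nub end, 34 mm diameter, barrel 58 mm long, about 140 g, lying on its side in the tub. Origin at the middle of the barrel, on its axis (17 mm above what it lies on). Its x axis runs along the barrel towards the nub; it may have rolled about that axis.
- big_cell_nub (a point): The outer face of the big cell's nub (10 mm diameter, 3 mm high), on its axis 32 mm from the cell's origin, along the cell's +x.
- slim_cell_a: A slimmer dry cell of the same look, 25 mm diameter, barrel 47 mm long, lying in the tub. Origin at the middle of its barrel, x along it to the nub. Stays in the tub.
- slim_cell_b: The other slimmer cell, like slim_cell_a. Stays in the tub.
- tub_floor (a point): Centre of the inner floor (6 mm above the bar top) of the fixed open tub of grey crate plastic that holds the three cells side by side, lying roughly along the tub's x. Inner size 160 mm along x by 270 mm along y, walls 6 mm, rim 52 mm above the bar top. z up.
- bay (a point): Where the big cell's origin belongs in the battery box: 17 mm above the inner floor, itself 5 mm above the bar top. x runs level along the bay to the plain plate and on to the hinge, z up; the cell lies with its x the same way. Two ribs 5 mm high with inner faces at y = +-13.3 mm stop rolling; end posts 34 mm wide, 26 mm over the floor, inner faces at x = +-34.5 mm: plate at +x, 3 mm coil at -x.
- battery_box: The fixed open battery box of grey plastic with the bay inside. Origin: centre of its underside; axes parallel to the bay's, hinge at +x, catch at -x; the bay point is at x = -16 mm. 135 mm along x, 112 mm along y, rim 44 mm above the bar top, walls 4 mm (52 mm free to each side of the bay's axis). A black module 22 x 75 mm, its top 27 mm above the bar top, fills the space between bay and hinge.
- lid (a joint): Lid angle in rad: 0 = fully shut and clicked, 1.57 = upright, 2.1 = the most open. It starts open, leaning back past upright, away from the bay. The hinge is stiff: the lid stays at any angle and moves with under 1 N at its free edge. At about 0.08 its tongue lands on the spring catch; about 7 N pressed down at its free edge carries it past, and it then stays shut against a rigid stop.
- lid_hinge (a point): Middle of the lid's hinge line, 47.5 mm above the bar top at the box's +x rim (86.5 mm from the bay point along x). The line runs along the box's y; its x, y, z are those of the box and do not turn with the lid.
- lid_edge (a point): Where to press: middle of the lid's outer face, 12 mm inside its free edge, 129 mm from the hinge line; with the lid shut it is 50 mm above the bar top, above the catch. The lid is a plate 141 mm from hinge to free edge, 112 mm wide, 5 mm thick, with a tongue 20 mm wide hanging 25 mm down from its free edge. Axes turn with the lid; z is the outer face's normal.
- bottle: Bystander: closed brown glass bottle, 62 mm diameter, 210 mm tall, standing. Origin: centre of its underside.
- cup: Bystander: empty clear plastic cup, 80 mm across the rim, 100 mm tall, standing. Origin: centre of its underside.
- opener: Bystander: flat bottle opener, about 150 mm long, 8 mm high, lying. Origin on its underside.
Things that resemble listed ones, but are neither listed nor needed, are in the scene too. Leave any green or pink look-alike of the big_cell alone.

How it is judged:
On the way, in this order (a step that is already met when the one before it is completed fails the run):
1. the big cell is lifted clear of the tub, its middle at least 80 mm above the bar top (height (world z) of big_cell above 0.08 m), for 0.1 s.
2. the big cell lies let go and at rest in the cradle, nub towards the hinge, with the lid still open (x of big_cell in the frame of bay between -0.008 and 0.008 m and y of big_cell in the frame of bay between -0.005 and 0.005 m and z of big_cell in the frame of bay between -0.004 and 0.004 m and x of big_cell_nub in the frame of bay between 0.022 and 0.042 m and angle between the x axis of big_cell and the x axis of bay, either way round below 0.12 rad and contact force between the fingers and big_cell below 0.1 N and linear speed of big_cell below 0.03 m/s and value of joint lid above 0.5 rad), for 0.2 s.
3. the lid has clicked shut (value of joint lid below 0.03 rad), for 0.2 s.
At the end, for the whole second after the job is handed in: The big cell lies at rest, let go, in the battery box's cradle: its middle within 8 mm along and 5 mm across the bay and 4 mm in height of its place, its axis within 0.12 rad of the bay's, nub towards the hinge. The lid is clicked shut (below 0.03 rad). Both slimmer cells lie in the tub (x of big_cell in the frame of bay between -0.008 and 0.008 m and y of big_cell in the frame of bay between -0.005 and 0.005 m and z of big_cell in the frame of bay between -0.004 and 0.004 m and x of big_cell_nub in the frame of bay between 0.022 and 0.042 m and angle between the x axis of big_cell and the x axis of bay, either way round below 0.12 rad and contact force between the fingers and big_cell below 0.1 N and linear speed of big_cell below 0.03 m/s and value of joint lid between -0.03 and 0.03 rad and x of slim_cell_a in the frame of tub_floor between -0.08 and 0.08 m and y of slim_cell_a in the frame of tub_floor between -0.135 and 0.135 m and height (world z) of each of slim_cell_a, slim_cell_b below 0.045 m and x of slim_cell_b in the frame of tub_floor between -0.08 and 0.08 m and y of slim_cell_b in the frame of tub_floor between -0.135 and 0.135 m); the robot touches nothing.
It fails at once if a slimmer cell is lifted (its middle above 60 mm) (height (world z) of any of slim_cell_a, slim_cell_b above 0.06 m).
It fails at once if the big cell is dropped (moving faster than 0.7 m/s, a fall of about 25 mm, with no finger on it) (contact force between the fingers and big_cell below 0.01 N and linear speed of big_cell above 0.7 m/s).
It fails at once if the bottle, the cup or the opener is moved by more than 30 mm (distance of any of bottle, cup, opener from where it was at the start of the episode above 0.03 m).
It also fails if it takes over 64 s, if anything falls off the work surface, if the arm or the gripper's body presses on something with over 40 N, if the wrist force passes 120 N, or if a joint passes its speed limit or range.

## Robot

A 7-joint arm with a two-finger parallel gripper is mounted at the origin on the work surface. World frame = base frame: x ahead of the robot, y to its left, z up, the work surface at z = 0. Lengths are in m, angles in rad, forces in N, time in s.
With the tool pointing down it reaches from about 0.4 to 0.85 m from the base axis. Payload 4.5 kg.
Tool frame: the origin (TCP) lies on the centre line of the jaws, within the pads' length; the fingertips stand r.tips_ahead ahead of it and the grasp point (between the pads) is the TCP (r.tips_ahead is the distance from the TCP to the fingertips, in m); z points along the fingers, y is the direction in which the jaws open and shut (so a half turn about z gives the same grasp; the last joint's range is limited). The gripper opens to 88 mm and grips with 3 to 60 N. Pads are 18 mm wide; open, the fingers measure 123 mm over their backs; the gripper's body (75 mm by 187 mm) begins 45 mm behind the grasp point.
Start: joints at [-1.11, 0.689, -0.195, 1.565, 0.157, 0.902, -0.215], TCP at [0.259, 0.569, 0.258] pointing down, gripper open.
Joint ranges: [-3.01, 3.01], [-0.46, 2.08], [-1.47, 1.51], [0.13, 2.56], [-1, 4.14], [0.04, 2.09], [-2.66, 2.66]. Speed limits (rad/s): [2.57, 2.57, 3.14, 3.14, 3.14, 3.14, 3.14].

## Interface

Orientations are given as a unit quaternion [x, y, z, w].
In Python, from plant import r gives the robot as it stands.
- The arm moves only by the shell command python3 -m inch 'ROWS' [FORCE]. ROWS is JSON, a list of rows, each a list of 5 numbers: the shift along the world's x, y, z in units of 25 mm (1.0 is 25 mm), then the turn about the world's z in units of 6 degrees (1.0 is 6 degrees), then the finger opening in mm, from 0 to 88.1. A call has 1 to 5 rows; each row shifts and turns the commanded pose from where the row before left it; what a row does not reach is not made up. A row lasts 1/10 s, in which the tool goes at most 50 mm and 8.59 degrees, less where a joint would pass 70% of its speed; a pose out of reach is approached as far as the arm can. A call is refused whole if a number of a shift passes 1 or a number of a turn 1, either way. A call with a gripper value outside its range is refused whole. The fingers move at their own pace and stop on an object; FORCE is the grip in N (left out, the last holds). Time passes only in rows, so rows that do not move let the fingers close. It gives the time, the measured TCP pose, the force and the opening at its end, in the units of the state.
- r.get_state(): the state, without advancing time (a new reading comes with each control period).
- r.snapshot(name): name is "side" or "top" or "wrist"; returns a dict with "pixels" (420x560x3 uint8, red, green, blue), "range_z" (420x560 float32, m along the optical axis (not along the pixel's ray), 0 where there is no reading), "K" (3x3 intrinsics, pixels), "position" and "attitude" of the camera in the world. Camera axes: x right, y up, looking along -z (the intrinsics and any distortion apply to the point x, -y, -z); pixel columns grow to the right and rows downward; lengths in m; the calibration is good to about 2 mm. A picture is of the moment at which its call begins.
- r.finish_job(): hands the job in, once; it reports no verdict.
The state is a dict: "clock": time; "q": joint angles; "qd": joint speeds; "joint_torque": joint torques, N m; "tool_pos": TCP position; "eef_rot": TCP orientation; "contact_force": force on the tool from outside, world axes, zero at the start; "moment": the same for the moment, N m; "opening": opening from 0.0 (shut) to 1.0 (fully open).
Only numpy, scipy, OpenCV 4.12 (cv2) and the standard library are available. Lean on these libraries where they do the work, as an engineer would, in place of code of your own. Each camera call takes 0.05 s, during which the arm holds its last target. There are 200 camera calls.

## Working session

There is one attempt and no reset: what is moved stays moved. The work goes in short steps, Python scripts to look and compute and a shell command to move; the robot and the scene stay as the last step left them, time stands still between calls to the robot, and variables do not carry over. Pictures are saved under pics/ and viewed, about 8 in all and at most 12, crops included, and the job is handed in when it is done.

```bash
mkdir -p pics; ls; cat > h.py <<'E'
import numpy as np, cv2
from scipy.spatial.transform import Rotation as R
from plant import r
def att(a):
    a=np.array(a,float); return a if a.shape==(3,3) else R.from_quat(a).as_matrix()
def snap(n,save=None):
    s=r.snapshot(n)
    if save: cv2.imwrite('pics/'+save,s['pixels'][:,:,::-1])
    np.savez('/tmp/%s.npz'%n,**{k:np.asarray(v) for k,v in s.items()})
    return s
def cloud(s):
    K=np.array(s['K']);d=np.array(s['range_z']);v,u=np.mgrid[:d.shape[0],:d.shape[1]]
    p=np.stack([(u-K[0,2])/K[0,0]*d,-(v-K[1,2])/K[1,1]*d,-d],-1)
    P=p@att(s['attitude']).T+np.array(s['position']); P[d<=0]=np.nan
    return P
def plane(s,u,v,z):
    K=np.array(s['K']);d=att(s['attitude'])@np.array([(u-K[0,2])/K[0,0],-(v-K[1,2])/K[1,1],-1])
    o=np.array(s['position']);return o+d*(z-o[2])/d[2]
E
python3 - <<'E'
from h import *
a=snap('top','top1.png');b=snap('side','side1.png')
for s in(a,b):print({k:np.round(v,3).tolist() for k,v in s.items() if k not in('pixels','range_z')}, (np.array(s['range_z'])>0).mean())
print(r.get_state(),r.tips_ahead)
E
```

```text
pics
{'K': [[434.945, 0.0, 278.331], [0.0, 434.945, 209.54], [0.0, 0.0, 1.0]], 'position': [0.258, 0.081, 1.301], 'attitude': [0.088, -0.083, -0.667, 0.735]} 0.9958375850340137
{'K': [[419.366, 0.0, 278.927], [0.0, 419.366, 209.132], [0.0, 0.0, 1.0]], 'position': [0.078, -0.582, 0.673], 'attitude': [0.431, -0.136, -0.274, 0.849]} 0.9961862244897959
{'clock': 0.1, 'q': array([-1.11020956,  0.68991615, -0.19451896,  1.56623916,  0.15726921,
        0.90249582, -0.21508705]), 'qd': array([-7.96345140e-05, -9.38064492e-04, -1.38971992e-03, -2.42341171e-03,
       -7.50383004e-04, -4.08303434e-04, -1.65711945e-03]), 'joint_torque': array([-3.32465963e-03, -5.28510797e+01, -1.27191592e+00, -1.53838742e+01,
       -5.26818889e-02,  2.03875563e-03,  3.37608708e-05]), 'tool_pos': array([0.25852551, 0.56843211, 0.25698039]), 'eef_rot': array([ 2.11743641e-01,  9.77324886e-01, -8.25571504e-04, -1.29422074e-04]), 'contact_force': array([ 0.52195903,  0.09867723, -0.26922119]), 'moment': array([0.04460337, 0.02545237, 0.00986388]), 'opening': 1.00281894905531} 0.019
```

View pics/top1.png

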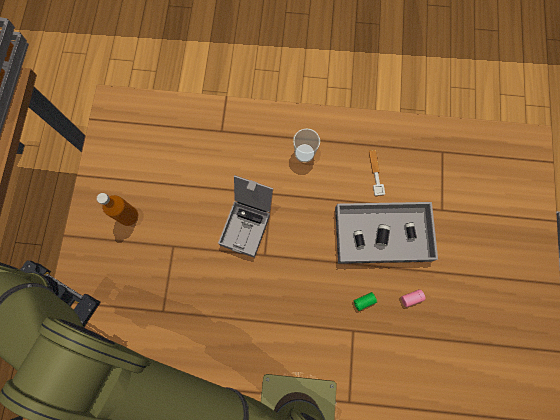

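View pics/side1.png

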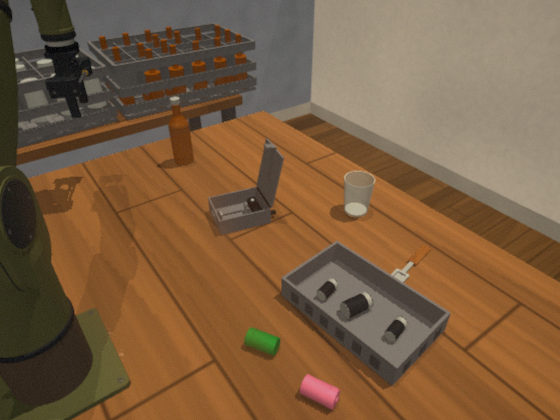

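The top view shows the tub around (386,232) with three black cells at (360,239), (382,236) and (410,231). The box is at (245,230), with its lid leaning back at (253,193), so the hinge is on the far side. The green (365,301) and pink (413,298) look-alikes lie outside the tub. The middle cell at (382,236) is the biggest black one and fits big_cell. I'll confirm that in a crop and measure.

```bash
python3 - <<'E'
from h import *
s=dict(np.load('/tmp/top.npz'));im=s['pixels'];P=cloud(s)
c1=cv2.resize(im[195:270,330:445],None,fx=6.5,fy=6.5,interpolation=cv2.INTER_CUBIC)[:, :]
c2=cv2.resize(im[170:265,210:280],None,fx=5,fy=5,interpolation=cv2.INTER_CUBIC)
c1=cv2.resize(c1,(440,290));H=475
o=np.zeros((H,800,3),np.uint8);o[:290,:440]=c1;o[:475,445:795]=c2
cv2.imwrite('pics/crop1.png',o[:,:,::-1])
g=cv2.cvtColor(im,cv2.COLOR_RGB2GRAY)
Z=P[...,2]
# cells: points inside tub above floor
u0,v0,u1,v1=345,212,428,255
m=np.zeros(g.shape,np.uint8);m[v0:v1,u0:u1]=(Z[v0:v1,u0:u1]>0.013)
n,l,st,ce=cv2.connectedComponentsWithStats(m)
for i in range(1,n):
    if st[i,4]<40: continue
    p=P[l==i];xy=p[:,:2].astype(np.float32);rc=cv2.minAreaRect(xy)
    zz=p[:,2];top=p[zz>np.percentile(zz,60)]
    w,V=np.linalg.eigh(np.cov(xy.T))
    print('cell',st[i],np.round(ce[i],1),'rect',np.round(rc[0],4),np.round(rc[1],4),round(rc[2],1),'zmax',zz.max().round(4),'axis deg',np.degrees(np.arctan2(V[1,1],V[0,1])).round(1))
    bl=(l==i)
    a=V[:,1]*np.sign(V[0,1]);t=(xy-np.array(rc[0]))@a
    gg=g[bl]
    print([ (round(float(b)*1000),int(gg[(t>=b)&(t<b+.008)].mean()) if ((t>=b)&(t<b+.008)).any() else None) for b in np.arange(-.04,.04,.008)])
# tub rim / box rim heights
for name,(a,b,c,d),lo,hi in(('tubrim',(325,195,445,270),.046,.058),('boxrim',(212,175,280,265),.037,.050),('lid',(212,165,280,230),.06,.3)):
    mm=np.zeros(g.shape,bool);mm[b:d,a:c]=(Z[b:d,a:c]>lo)&(Z[b:d,a:c]<hi)
    q=P[mm];rc=cv2.minAreaRect(q[:,:2].astype(np.float32));print(name,mm.sum(),np.round(rc[0],4),np.round(rc[1],4),round(rc[2],2),q[:,2].max().round(3))
    if name=='lid':
        c0=q.mean(0);U=np.linalg.svd(q-c0)[2];print('lid normal',U[2],c0)
print('bar z',np.nanmedian(Z[280:290,200:300]))
E
```

```text
cell [405 222  12  17 143] [410.7 230.2] rect [ 0.5513 -0.2947] [0.0508 0.0246] 12.5 zmax 0.0366 axis deg -165.1
[(-40, None), (-32, 108), (-24, 47), (-16, 36), (-8, 42), (0, 36), (8, 119), (16, 146), (24, 167), (32, None)]
cell [376 224  15  22 245] [382.9 234.6] rect [ 0.5284 -0.2114] [0.0335 0.0611] 83.5 zmax 0.0454 axis deg 175.0
[(-40, None), (-32, 70), (-24, 36), (-16, 36), (-8, 40), (0, 37), (8, 41), (16, 158), (24, 134), (32, None)]
cell [354 230  11  17 139] [359.1 238. ] rect [ 0.5115 -0.1419] [0.0477 0.0247] 15.1 zmax 0.0357 axis deg -163.1
[(-40, None), (-32, 61), (-24, 56), (-16, 42), (-8, 39), (0, 36), (8, 117), (16, 150), (24, None), (32, None)]
tubrim 714 [ 0.5361 -0.2158] [0.174  0.2839] 6.75 0.058
boxrim 286 [0.5061 0.2024] [0.1125 0.1384] 76.46 0.05
lid 900 [0.5897 0.1818] [0.1121 0.0371] 76.75 0.198
lid normal [-0.95253366  0.23088686  0.19842099] [0.58942279 0.18148836 0.13109775]
bar z -0.00014967414304478677
```

View pics/crop1.png

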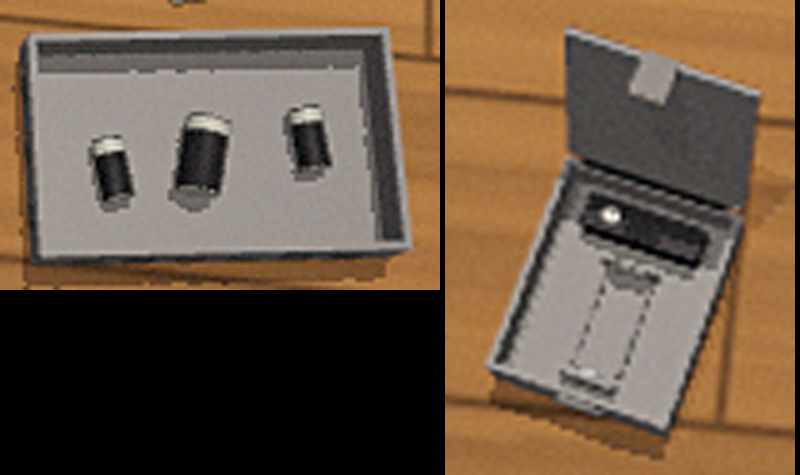

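Crop: the middle cell is clearly the biggest black one, with its steel band and nub up (+x, away from the robot). It measures 33.5 × 61 mm and its top is at about 0.04 m, which matches big_cell. The box shows the module by the hinge, the plate post, ribs and coil post. The box's x axis is at −13.5° and the cell's at −6°. I'll move over the tub.

```bash
python3 -m inch '[[0.35,-1,0,0.1,54],[0.35,-1,0,0.1,54],[0.35,-1,0,0.1,54],[0.35,-1,0,0.1,54],[0.35,-1,0,0.1,54]]' 20
python3 -m inch '[[0.35,-1,0,0.1,54],[0.35,-1,0,0.1,54],[0.35,-1,0,0.1,54],[0.35,-1,0,0.1,54],[0.35,-1,0,0.1,54]]'
python3 -m inch '[[0.35,-1,0,0.1,54],[0.35,-1,0,0.1,54],[0.35,-1,0,0.1,54],[0.35,-1,0,0.1,54],[0.35,-1,0,0.1,54]]'
```

```text
clock: 0.6
tool_pos: [0.3026, 0.4427, 0.2574]
eef_rot: [0.186, 0.983, -0.0, -0.0]
contact_force: [0.6, 0.3, 0.3]
opening: 0.612
clock: 1.1
tool_pos: [0.3464, 0.3178, 0.2575]
eef_rot: [0.16, 0.987, -0.0, -0.0]
contact_force: [0.2, 0.5, -0.3]
opening: 0.609
clock: 1.6
tool_pos: [0.3901, 0.1928, 0.2576]
eef_rot: [0.134, 0.991, -0.0, -0.0]
contact_force: [0.6, -0.2, -0.3]
opening: 0.613
```

```bash
python3 -m inch '[[0.35,-1,0,0.1,54],[0.35,-1,0,0.1,54],[0.35,-1,0,0.1,54],[0.35,-1,0,0.1,54],[0.35,-1,0,0.1,54]]' 20
python3 -m inch '[[0.35,-1,0,0.1,54],[0.35,-1,0,0.1,54],[0.35,-1,0,0.1,54],[0.35,-1,0,0.1,54],[0.35,-1,0,0.1,54]]'
python3 -m inch '[[0.35,-1,0,0.1,54],[0.35,-1,0,0.1,54],[0.35,-1,0,0.1,54],[0.35,-1,0,0.1,54],[0.35,-1,0,0.1,54]]'
python3 -m inch '[[0.3,-1,0,0.1,54],[0,0,0,0,54],[0,0,0,0,54]]'
cat > cell.py <<'E'
from h import *
import sys
s=snap('wrist',sys.argv[1]);P=cloud(s);Z=P[...,2];st=r.get_state()
print('tcp',st['tool_pos'].round(4),'jaw deg',np.degrees(np.arctan2(*R.from_quat(st['eef_rot']).as_matrix()[1::-1,1])).round(1))
m=((Z>.013)&(Z<.05)&(abs(P[...,0]-.53)<.07)&(abs(P[...,1]+.215)<.12)).astype(np.uint8)
n,l,q,ce=cv2.connectedComponentsWithStats(m)
for i in range(1,n):
    if q[i,4]<300: continue
    p=P[l==i];rc=cv2.minAreaRect(p[:,:2].astype(np.float32));print(ce[i].round(0),np.round(rc[0],4),np.round(rc[1],4),round(rc[2],1),np.percentile(p[:,2],99).round(4))
E
python3 cell.py w1.png
```

```text
clock: 2.1
tool_pos: [0.4338, 0.0678, 0.2576]
eef_rot: [0.108, 0.994, -0.0, -0.0]
contact_force: [0.7, 0.2, 0.2]
opening: 0.61
clock: 2.6
tool_pos: [0.4775, -0.0572, 0.2575]
eef_rot: [0.082, 0.997, 0.0, -0.0]
contact_force: [-0.2, 0.6, -0.6]
opening: 0.612
clock: 3.1
tool_pos: [0.5211, -0.1821, 0.2574]
eef_rot: [0.056, 0.998, 0.0, -0.0]
contact_force: [0.6, -0.7, 0.6]
opening: 0.612
clock: 3.4
tool_pos: [0.5283, -0.206, 0.2572]
eef_rot: [0.052, 0.999, 0.0, -0.001]
contact_force: [0.4, 0.3, -0.4]
opening: 0.609
tcp [ 0.5283 -0.205   0.2574] jaw deg 84.2
[335. 157.] [ 0.5115 -0.1427] [0.0488 0.0251] 15.8 0.0315
[279. 176.] [ 0.5277 -0.211 ] [0.0332 0.0596] 83.6 0.0405
[215. 200.] [ 0.5501 -0.2949] [0.0484 0.0248] 13.4 0.0315
```

View pics/w1.png

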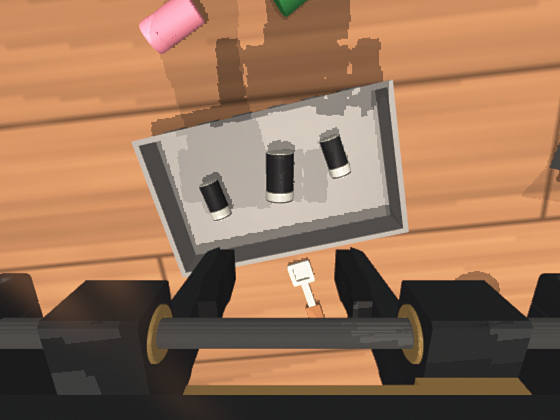

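Wrist view: the big cell is at (279,176) with its band towards the camera's lower side (+x). The jaws are already aligned, 84.2° against the 83.6° needed. The slim cells are at (215,200) and (335,157). Measured centre is (0.527,−0.211), agreeing with the top view. I'll narrow to 48 mm to clear the slim cells, descend and grip.

```bash
python3 -m inch '[[-0.04,-0.24,-1,-0.1,48],[0,0,-1,0,48],[0,0,-1,0,48],[0,0,-1,0,48],[0,0,-1,0,48]]' 20
python3 -m inch '[[0,0,-1,0,48],[0,0,-1,0,48],[0,0,-0.7,0,48],[0,0,-0.3,0,48],[0,0,0,0,48]]'
```

```text
clock: 3.95
tool_pos: [0.5277, -0.2102, 0.1321]
eef_rot: [0.055, 0.998, 0.001, -0.0]
contact_force: [-0.1, -0.7, 0.2]
opening: 0.543
clock: 4.45
tool_pos: [0.5273, -0.2106, 0.0572]
eef_rot: [0.055, 0.998, 0.001, -0.001]
contact_force: [-0.3, 0.0, 0.7]
opening: 0.545
```

```bash
python3 -m inch '[[0,0,-0.5,0,48],[0,0,-0.5,0,48],[0,0,0,0,48],[0,0,0,0,0],[0,0,0,0,0]]' 20
python3 -m inch '[[0,0,0,0,0],[0,0,0,0,0],[0,0,0,0,0]]'
```

```text
clock: 4.95
tool_pos: [0.5279, -0.2121, 0.033]
eef_rot: [0.056, 0.998, -0.0, 0.0]
contact_force: [-0.7, -0.3, 0.2]
opening: 0.385
clock: 5.25
tool_pos: [0.5279, -0.2122, 0.033]
eef_rot: [0.056, 0.998, -0.0, 0.0]
contact_force: [-0.5, 0.3, 0.7]
opening: 0.377
```

Gripped (33 mm opening). Next I lift, then travel towards the box and stop short so the wrist camera can see the bay beside the held cell.

```bash
python3 -m inch '[[0,0,0.3,0,0],[0,0,0.6,0,0],[0,0,1,0,0],[0,0,1,0,0],[0,0,1,0,0]]' 20
python3 -m inch '[[0,0,1,0,0],[0,0,1,0,0],[0,0,1,0,0],[0,0,1,0,0],[0,0,1,0,0]]'
python3 -m inch '[[0,0.5,0,0,0],[-0.09,0.98,0,-0.1,0],[-0.09,0.98,0,-0.1,0],[-0.09,0.98,0,-0.1,0],[-0.09,0.98,0,-0.1,0]]'
python3 -m inch '[[-0.09,0.98,0,-0.1,0],[-0.09,0.98,0,-0.1,0],[-0.09,0.98,0,-0.1,0],[-0.09,0.98,0,-0.1,0],[-0.09,0.98,0,-0.1,0]]'
python3 -m inch '[[-0.09,0.98,0,-0.1,0],[-0.09,0.98,0,-0.1,0],[-0.09,0.98,0,-0.1,0],[0,0,0,0,0],[0,0,0,0,0]]'
python3 - <<'E'
from h import *
s=snap('wrist','w2.png');P=cloud(s);Z=P[...,2];st=r.get_state()
print('tcp',st['tool_pos'].round(4),'jaw deg',np.degrees(np.arctan2(*R.from_quat(st['eef_rot']).as_matrix()[1::-1,1])).round(1))
c=np.array([.506,.2024]);a=np.radians(-13.5);ex=np.array([np.cos(a),np.sin(a)]);ey=np.array([-ex[1],ex[0]])
X=(P[...,:2]-c)@ex;Y=(P[...,:2]-c)@ey
for n,lo,hi,xr,yr in(('rim',.039,.0465,.085,.07),('posts/module',.024,.034,.06,.045),('ribs',.0075,.0125,.05,.03)):
    m=(Z>lo)&(Z<hi)&(abs(X)<xr)&(abs(Y)<yr)
    k,l,q,ce=cv2.connectedComponentsWithStats(m.astype(np.uint8))
    for i in range(1,k):
        if q[i,4]<25: continue
        p=P[l==i];rc=cv2.minAreaRect(p[:,:2].astype(np.float32))
        print(n,q[i,4],ce[i].round(0),np.round(rc[0],4),np.round(rc[1],4),round(rc[2],1),'X',np.percentile(X[l==i],[1,50,99]).round(4),'Y',np.percentile(Y[l==i],[1,50,99]).round(4),'z',np.median(p[:,2]).round(4))
E
```

```text
clock: 5.75
tool_pos: [0.5276, -0.2121, 0.1323]
eef_rot: [0.056, 0.998, -0.0, 0.0]
contact_force: [-0.4, -0.5, -2.0]
opening: 0.38
clock: 6.25
tool_pos: [0.5271, -0.2119, 0.2575]
eef_rot: [0.056, 0.998, -0.0, 0.0]
contact_force: [0.4, -1.2, -1.6]
opening: 0.385
clock: 6.75
tool_pos: [0.5175, -0.0996, 0.2549]
eef_rot: [0.077, 0.997, 0.0, -0.001]
contact_force: [0.4, 0.1, -1.4]
opening: 0.376
clock: 7.25
tool_pos: [0.5061, 0.0227, 0.2549]
eef_rot: [0.103, 0.995, 0.0, -0.001]
contact_force: [-0.6, 1.3, -1.8]
opening: 0.379
clock: 7.75
tool_pos: [0.4997, 0.095, 0.255]
eef_rot: [0.118, 0.993, -0.0, -0.001]
contact_force: [0.8, -0.2, -1.1]
opening: 0.379
tcp [0.5    0.0939 0.255 ] jaw deg 76.4
rim 1866 [382. 157.] [0.5063 0.2026] [0.113  0.1373] 76.5 X [-0.0684 -0.0105  0.0648] Y [-0.056   0.0095  0.056 ] z 0.0433
posts/module 166 [378. 114.] [0.4547 0.2145] [0.034  0.0065] 76.5 X [-0.056  -0.054  -0.0495] Y [-0.0171 -0.0009  0.0164] z 0.0297
posts/module 162 [373. 178.] [0.5241 0.1979] [0.0344 0.0052] 76.9 X [0.0161 0.0184 0.0212] Y [-0.017  -0.0002  0.0167] z 0.0301
posts/module 1062 [370. 197.] [0.5478 0.1922] [0.075  0.0222] 76.7 X [0.0324 0.0429 0.0538] Y [-0.0371 -0.0006  0.036 ] z 0.0264
ribs 116 [360. 144.] [0.4853 0.1924] [0.0032 0.0554] 76.6 X [-0.0454 -0.0187  0.0093] Y [-0.0161 -0.0147 -0.0132] z 0.0094
ribs 123 [383. 144.] [0.492  0.2206] [0.0034 0.0553] 76.0 X [-0.0455 -0.0187  0.0096] Y [0.0128 0.0142 0.016 ] z 0.0091
ribs 49 [368. 185.] [0.5376 0.1948] [0.0587 0.0011] 76.5 X [0.032  0.0325 0.0331] Y [-0.0286 -0.      0.0286] z 0.0096
```

View pics/w2.png

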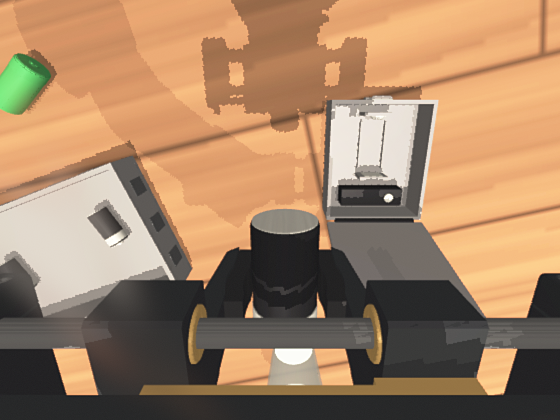

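The wrist view shows the cell held at (285,255), flat end up in the image (−x) and nub below (+x). The box is at (380,160) with posts at (378,114) and (373,178), and the ribs between them. Posts and ribs agree on a bay centre of about (0.4895, 0.2063), x axis −13.4°. I'll check the cell's offset and tilt in the hand before placing.

```bash
python3 - <<'E'
from h import *
s=dict(np.load('/tmp/wrist.npz'));P=cloud(s);Z=P[...,2]
t=np.array([.5,.0945,.255]);a=np.radians(-13.6);ex=np.array([np.cos(a),np.sin(a)]);ey=np.array([-ex[1],ex[0]])
X=(P[...,:2]-t[:2])@ex;Y=(P[...,:2]-t[:2])@ey;D=Z-t[2]
m=(abs(X)<.045)&(abs(Y)<.0175)&(D>-.04)&(D<.02)
m[315:]=False
u,v=np.meshgrid(range(560),range(420))
print(m.sum(),'rows',v[m].min(),v[m].max())
for x0 in np.arange(-.036,.036,.004):
    k=m&(X>=x0)&(X<x0+.004)
    if k.sum()>5:print(round(x0+.002,3),k.sum(),'Dmax',np.percentile(D[k],98).round(4),'Dmin',np.percentile(D[k],2).round(4),'Y',np.percentile(Y[k],[2,98]).round(4))
k=m&(D<-.004)&(D>-.025);print('flat face X',np.percentile(X[k],[1,5,25,50]).round(4))
# flat-face edge: by z
for d in np.arange(-.03,.01,.004):
    k=m&(D>=d)&(D<d+.004)&(X<-.02)
    if k.sum()>5:print('D',d.round(3),k.sum(),'X',np.percentile(X[k],[5,50]).round(4),'Ymid',Y[k].mean().round(4))
E
```

```text
7275 rows 209 314
-0.03 1657 Dmax 0.0062 Dmin -0.0243 Y [-0.0139  0.0158]
-0.026 562 Dmax 0.0069 Dmin -0.0059 Y [-0.0147  0.0167]
-0.022 562 Dmax 0.0068 Dmin -0.0056 Y [-0.0149  0.0164]
-0.018 522 Dmax 0.0068 Dmin -0.0054 Y [-0.0145  0.0165]
-0.014 535 Dmax 0.0067 Dmin -0.0057 Y [-0.0146  0.0167]
-0.01 625 Dmax 0.0163 Dmin -0.0114 Y [-0.0173  0.0163]
-0.006 534 Dmax 0.0086 Dmin -0.0059 Y [-0.017   0.0164]
-0.002 561 Dmax 0.0083 Dmin -0.0059 Y [-0.017   0.0165]
0.002 530 Dmax 0.008 Dmin -0.0059 Y [-0.017   0.0167]
0.006 512 Dmax 0.0075 Dmin -0.0057 Y [-0.017   0.0163]
0.01 440 Dmax 0.0067 Dmin -0.0057 Y [-0.0152  0.0165]
0.014 181 Dmax 0.005 Dmin -0.0065 Y [-0.0151  0.0173]
0.018 53 Dmax -0.0007 Dmin -0.0093 Y [-0.0161  0.0174]
flat face X [-0.0309 -0.0307 -0.0305 -0.0302]
D -0.026 84 X [-0.0306 -0.0303] Ymid 0.001
D -0.022 130 X [-0.0307 -0.0304] Ymid 0.0006
D -0.018 167 X [-0.0307 -0.0304] Ymid 0.0012
D -0.014 187 X [-0.0307 -0.0304] Ymid 0.0006
D -0.01 238 X [-0.0307 -0.0303] Ymid 0.0016
D -0.006 341 X [-0.0307 -0.0302] Ymid 0.0004
D -0.002 479 X [-0.0306 -0.0287] Ymid 0.0011
D 0.002 959 X [-0.0305 -0.0261] Ymid 0.001
D 0.006 191 X [-0.0299 -0.0248] Ymid 0.0011
```

The cell is level in the hand. Its centre is 1.4 mm behind and 10.3 mm below the TCP, so the TCP goes to (0.4908, 0.2056, 0.0325).

```bash
python3 -m inch '[[-0.074,0.888,0,0,0],[-0.074,0.888,0,0,0],[-0.074,0.888,0,0,0],[-0.074,0.888,0,0,0],[-0.074,0.888,0,0,0]]' 20
python3 -m inch '[[0,0,-1,0,0],[0,0,-1,0,0],[0,0,-1,0,0],[0,0,-1,0,0],[0,0,-1,0,0]]'
python3 -m inch '[[0,0,-1,0,0],[0,0,-0.5,0,0],[0,0,-0.3,0,0],[0,0,0,0,0],[0,0,0,0,0]]'
python3 -c "from h import *;s=snap('wrist','w3.png');st=r.get_state();print(st['tool_pos'].round(4),s['position'],R.from_quat(st['eef_rot']).as_matrix()[:,1])"
```

```text
clock: 8.3
tool_pos: [0.4915, 0.2046, 0.255]
eef_rot: [0.12, 0.993, -0.001, -0.0]
contact_force: [-0.1, 0.7, -1.4]
opening: 0.379
clock: 8.8
tool_pos: [0.4918, 0.2038, 0.1292]
eef_rot: [0.12, 0.993, -0.0, 0.0]
contact_force: [0.1, 0.0, -1.5]
opening: 0.38
clock: 9.3
tool_pos: [0.492, 0.2055, 0.0859]
eef_rot: [0.119, 0.993, 0.0, 0.001]
contact_force: [0.2, -0.3, -1.4]
opening: 0.38
[0.4921 0.2056 0.0862] [0.41198751 0.22553065 0.21230712] [0.23631935 0.97167467 0.00122579]
```

View pics/w3.png

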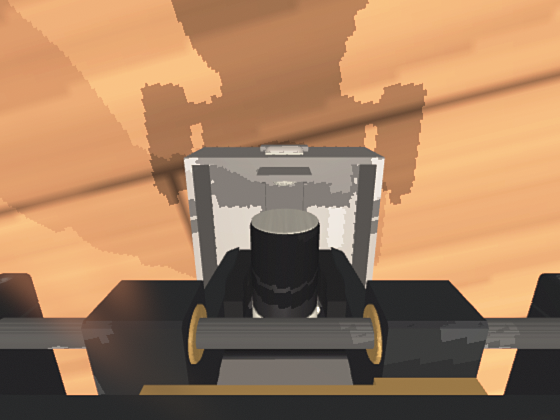

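The cell sits centred over the bay: cell at (285,220), coil post at (284,170), rim spanning 185–383. I'll lower it.

```bash
python3 -m inch '[[-0.05,0,-0.6,0,0],[0,0,-0.6,0,0],[0,0,-0.5,0,0],[0,0,-0.25,0,0],[0,0,0,0,0]]' 20
python3 -m inch '[[0,0,-0.08,0,0],[0,0,-0.08,0,0],[0,0,0,0,0],[0,0,0,0,0]]'
```

```text
clock: 9.85
tool_pos: [0.49, 0.2054, 0.0361]
eef_rot: [0.119, 0.993, -0.0, -0.0]
contact_force: [-1.3, -0.7, -2.2]
opening: 0.378
clock: 10.25
tool_pos: [0.4904, 0.2055, 0.0327]
eef_rot: [0.119, 0.993, 0.0, 0.0]
contact_force: [-0.0, -0.5, -1.1]
opening: 0.38
```

```bash
python3 -m inch '[[0,0,-0.04,0,0],[0,0,0,0,0],[0,0,0,0,0]]'
python3 -m inch '[[0,0,-0.03,0,0],[0,0,0,0,0],[0,0,0,0,0]]'
```

```text
clock: 10.55
tool_pos: [0.4904, 0.2055, 0.032]
eef_rot: [0.119, 0.993, 0.0, 0.0]
contact_force: [-1.8, 0.2, 4.6]
opening: 0.376
clock: 10.85
tool_pos: [0.4904, 0.2055, 0.0319]
eef_rot: [0.119, 0.993, 0.0, 0.001]
contact_force: [-2.0, -0.9, 12.2]
opening: 0.38
```

It's down on the cradle at the predicted height, and contact force is rising. I'll release with a small opening and go straight up.

```bash
python3 -m inch '[[0,0,0.03,0,36],[0,0,0,0,40],[0,0,0,0,46],[0,0,0,0,46],[0,0,0,0,46]]'
python3 -m inch '[[0,0,0.3,0,46],[0,0,0.7,0,46],[0,0,1,0,46],[0,0,1,0,46],[0,0,1,0,46]]'
python3 -m inch '[[0,0,1,0,46],[0,0,1,0,46],[0,0,1,0,46],[0,0,1,0,46],[0,0,0,0,46]]'
python3 - <<'E'
from h import *
b=np.array([.4895,.2063]);a=np.radians(-13.4);ex=np.array([np.cos(a),np.sin(a)]);ey=np.array([-ex[1],ex[0]])
out=[]
for n in('wrist','top'):
    s=snap(n);P=cloud(s);Z=P[...,2];X=(P[...,:2]-b)@ex;Y=(P[...,:2]-b)@ey
    out.append(s['pixels'])
    m=(Z>.033)&(Z<.045)&(abs(X)<.031)&(abs(Y)<.025)
    p=P[m];rc=cv2.minAreaRect(p[:,:2].astype(np.float32))
    print(n,m.sum(),np.round(rc[0],4),np.round(rc[1],4),round(rc[2],1),'X',np.percentile(X[m],[1,99]).round(4),'Y',np.percentile(Y[m],[1,99]).round(4),'ztop',np.percentile(p[:,2],97).round(4))
    m=(Z>.06)&(Z<.2)&(X>.07)&(X<.16)&(abs(Y)<.05)
    if m.sum()>50:
        q=P[m];U=np.linalg.svd(q-q.mean(0),full_matrices=False)[2];print('lid',m.sum(),U[2],'Xmax',X[m].max(),Z[m].max())
o=np.hstack([cv2.resize(out[0],(480,360)),cv2.resize(out[1][165:270,210:280],(240,360),interpolation=cv2.INTER_CUBIC)]);cv2.imwrite('pics/rel.png',o[:,:,::-1])
E
```

```text
clock: 11.35
tool_pos: [0.4901, 0.2054, 0.0313]
eef_rot: [0.119, 0.993, -0.0, -0.0]
contact_force: [0.4, -0.1, 1.2]
opening: 0.526
clock: 11.85
tool_pos: [0.49, 0.2053, 0.1329]
eef_rot: [0.119, 0.993, -0.0, 0.0]
contact_force: [0.7, 0.1, 0.3]
opening: 0.524
clock: 12.35
tool_pos: [0.4917, 0.2063, 0.2349]
eef_rot: [0.119, 0.993, 0.002, 0.003]
contact_force: [-0.4, -0.7, -1.2]
opening: 0.518
wrist 1144 [0.4901 0.2057] [0.026  0.0596] 76.9 X [-0.0288  0.0293] Y [-0.0123  0.0115] ztop 0.0392
lid 9192 [ 0.95349441 -0.23106569 -0.19353828] Xmax 0.1201131659165962 0.19495449353923847
top 10 [0.4697 0.2206] [0.0144 0.0066] 33.0 X [-0.0274 -0.0164] Y [0.0029 0.0138] ztop 0.0387
```

View pics/rel.png

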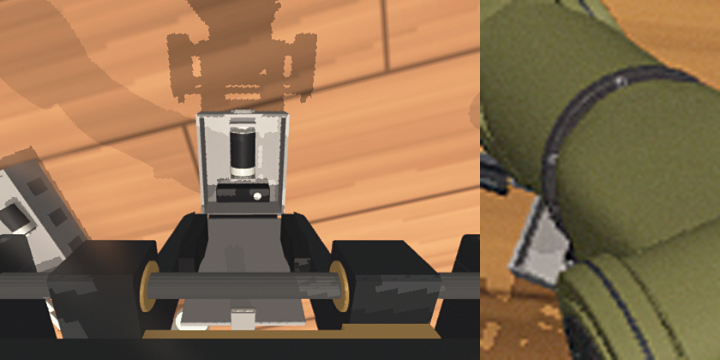

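The cell lies in the cradle with its band and nub towards the module and hinge. It is within 1 mm of the bay and its top is at 39 mm, exactly 5 + 34. The lid stands at 1.77 rad. I'll go over and behind it with closed fingers, and work out the arc rows.

```bash
python3 -m inch '[[0,0,1,0,0],[0.985,-0.24,0.2,0,0],[0.985,-0.24,0,0,0],[0.985,-0.24,0,0,0],[0.985,-0.24,0,0,0]]' 20
python3 -m inch '[[0.985,-0.24,0,0,0],[0.985,-0.24,0,0,0],[0,0,-1,0,0],[0,0,-1,0,0],[0,0,0,0,0]]'
python3 -m inch '[[0,0,-1,0,0],[0,0,-1,0,0],[0,0,-0.3,0,0],[0,0,0,0,0]]'
python3 - <<'E'
from h import *
st=r.get_state();t=st['tool_pos'];print(t.round(4))
b=np.array([.4895,.2063]);a=np.radians(-13.4);ex=np.array([np.cos(a),np.sin(a)])
X0=(t[:2]-b)@ex;print('X0',X0,'Y0',(t[:2]-b)@np.array([-ex[1],ex[0]]))
pc=np.array([X0,t[2]])
for i,th in enumerate(np.r_[1.77,np.linspace(1.65,.13,15)]):
    rho=.092+(1.77-th)/1.64*.031
    p=np.array([.0865-rho*np.cos(th)+.0025*np.sin(th)+.009,.0475+rho*np.sin(th)+.0025*np.cos(th)+.019])
    d=(p-pc)/.025;print(round(th,2),p.round(4),'row',(d[0]*ex).round(2),d[1].round(2));pc=p
E
```

```text
clock: 12.95
tool_pos: [0.5888, 0.1807, 0.26]
eef_rot: [0.119, 0.993, -0.001, -0.001]
contact_force: [-0.8, 0.7, 0.4]
opening: 0.093
clock: 13.45
tool_pos: [0.6349, 0.1681, 0.2064]
eef_rot: [0.119, 0.993, -0.002, -0.005]
contact_force: [-0.6, -0.1, -0.1]
opening: 0.005
clock: 13.85
tool_pos: [0.6372, 0.1693, 0.1533]
eef_rot: [0.119, 0.993, -0.001, -0.001]
contact_force: [0.5, 0.2, 0.0]
opening: 0.005
[0.6372 0.1693 0.1533]
X0 0.15228219296982093 Y0 -0.0017322219683960937
1.77 [0.1162 0.1562] row [-1.41  0.33] 0.12
1.65 [0.1055 0.1603] row [-0.42  0.1 ] 0.16
1.54 [0.0952 0.1629] row [-0.4  0.1] 0.1
1.43 [0.0844 0.1643] row [-0.42  0.1 ] 0.06
1.32 [0.0734 0.1645] row [-0.43  0.1 ] 0.01
1.22 [0.0622 0.1635] row [-0.44  0.1 ] -0.04
1.11 [0.051  0.1611] row [-0.44  0.1 ] -0.09
1.0 [0.0399 0.1575] row [-0.43  0.1 ] -0.15
0.89 [0.0291 0.1525] row [-0.42  0.1 ] -0.2
0.78 [0.0187 0.1462] row [-0.4  0.1] -0.25
0.67 [0.0089 0.1387] row [-0.38  0.09] -0.3
0.56 [-0.0002  0.13  ] row [-0.35  0.08] -0.35
0.46 [-0.0083  0.1202] row [-0.32  0.08] -0.39
0.35 [-0.0155  0.1093] row [-0.28  0.07] -0.43
0.24 [-0.0214  0.0975] row [-0.23  0.06] -0.47
0.13 [-0.0261  0.0849] row [-0.18  0.04] -0.5
```

```bash
python3 -m inch '[[-0.7,0.17,0.2,0,0],[-0.7,0.17,0,0,0],[-0.42,0.1,0.12,0,0],[-0.4,0.1,0.1,0,0],[-0.42,0.1,0.06,0,0]]' 20
python3 -m inch '[[-0.43,0.1,0,0,0],[0,0,0,0,0],[0,0,0,0,0]]'
python3 - <<'E'
from h import *
s=snap('side','lid1.png')
print(r.get_state()['tool_pos'].round(4))
E
```

```text
clock: 14.35
tool_pos: [0.5724, 0.1857, 0.1671]
eef_rot: [0.119, 0.993, 0.0, 0.001]
contact_force: [1.7, -0.1, -1.0]
opening: 0.006
clock: 14.65
tool_pos: [0.561, 0.188, 0.166]
eef_rot: [0.119, 0.993, -0.0, -0.0]
contact_force: [-0.4, -0.2, -0.3]
opening: 0.002
[0.5614 0.1878 0.1659]
```

View pics/lid1.png

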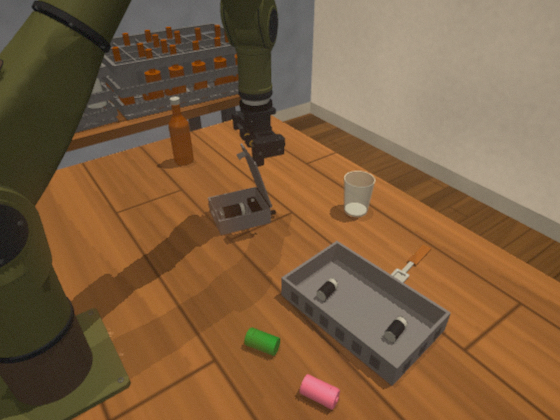

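The side view shows the lid at (257,175) pushed past upright with the fingers behind it at (265,150). The cell is in the box at (232,211) and both slim cells are still in the tub. I'll continue the arc.

```bash
python3 -m inch '[[-0.44,0.1,-0.06,0,0],[-0.44,0.1,-0.1,0,0],[-0.43,0.1,-0.15,0,0],[-0.42,0.1,-0.2,0,0],[-0.4,0.1,-0.25,0,0]]' 20
python3 -m inch '[[-0.38,0.09,-0.3,0,0],[-0.35,0.08,-0.35,0,0],[-0.32,0.08,-0.39,0,0],[-0.28,0.07,-0.43,0,0],[0,0,0,0,0]]'
python3 -m inch '[[-0.23,0.06,-0.47,0,0],[-0.18,0.04,-0.5,0,0],[0,0,0,0,0],[0,0,0,0,0]]'
python3 - <<'E'
from h import *
t=r.get_state()['tool_pos'];b=np.array([.4895,.2063]);a=np.radians(-13.4);ex=np.array([np.cos(a),np.sin(a)]);ey=np.array([-ex[1],ex[0]])
print(t.round(4),(t[:2]-b)@ex,(t[:2]-b)@ey)
P=cloud(snap('wrist','w5.png'));X=(P[...,:2]-b)@ex;Y=(P[...,:2]-b)@ey;Z=P[...,2]
for x0 in np.arange(-.07,.09,.02):
    m=(X>x0)&(X<x0+.01)&(abs(Y)>.03)&(abs(Y)<.05)&(Z<.12)
    if m.sum()>20:print(x0.round(3),m.sum(),np.percentile(Z[m],[5,50,95]).round(4))
E
```

```text
clock: 15.2
tool_pos: [0.5086, 0.2004, 0.1469]
eef_rot: [0.119, 0.993, 0.0, 0.001]
contact_force: [0.7, 0.2, 0.6]
opening: 0.004
clock: 15.7
tool_pos: [0.4736, 0.2084, 0.1091]
eef_rot: [0.118, 0.993, -0.001, -0.001]
contact_force: [1.2, -0.4, -0.4]
opening: 0.006
clock: 16.1
tool_pos: [0.4651, 0.2109, 0.0862]
eef_rot: [0.119, 0.993, 0.0, 0.0]
contact_force: [0.4, -0.4, 0.0]
opening: 0.005
[0.4651 0.2109 0.0862] -0.02477640251281263 -0.001156063074765217
-0.07 775 [-0.0016 -0.0005  0.0006]
-0.05 1501 [0.0431 0.0655 0.0667]
-0.03 1085 [0.0621 0.0631 0.0642]
```

View pics/w5.png

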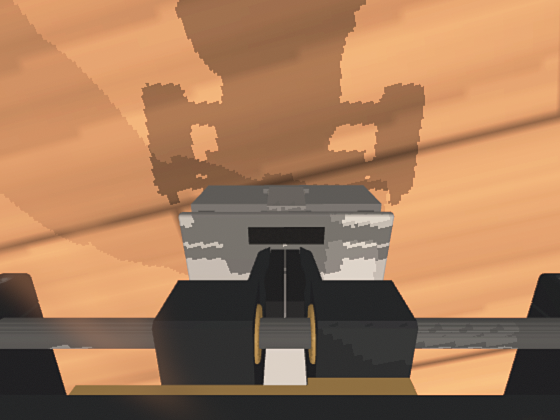

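The lid is nearly shut, at about 0.12 rad (face at z 0.0655 near its edge, fingertips on it at (285,250), free edge at row 212). I'll shift 18 mm towards the catch to lid_edge and press in small steps.

```bash
python3 -m inch '[[0,0,0.2,0,0],[-0.35,0.08,0,0,0],[-0.35,0.08,0,0,0],[0,0,-0.15,0,0],[0,0,-0.15,0,0]]' 20
python3 -m inch '[[0,0,-0.15,0,0],[0,0,-0.15,0,0],[0,0,0,0,0]]'
python3 -m inch '[[0,0,-0.1,0,0],[0,0,0,0,0]]'
```

```text
clock: 16.65
tool_pos: [0.4465, 0.2153, 0.0834]
eef_rot: [0.118, 0.993, 0.0, -0.0]
contact_force: [-0.5, 1.1, 0.3]
opening: 0.003
clock: 16.95
tool_pos: [0.4469, 0.2149, 0.0755]
eef_rot: [0.119, 0.993, -0.0, -0.0]
contact_force: [-0.3, -0.4, -0.6]
opening: 0.01
clock: 17.15
tool_pos: [0.447, 0.2148, 0.0731]
eef_rot: [0.119, 0.993, -0.0, -0.0]
contact_force: [0.3, 0.0, 0.7]
opening: 0.004
```

```bash
python3 -m inch '[[0,0,-0.08,0,0],[0,0,0,0,0]]'
python3 -m inch '[[0,0,-0.08,0,0],[0,0,0,0,0]]'
python3 -m inch '[[0,0,-0.05,0,0],[0,0,0,0,0]]'
```

```text
clock: 17.35
tool_pos: [0.447, 0.2149, 0.0712]
eef_rot: [0.119, 0.993, -0.0, -0.0]
contact_force: [-0.4, -0.4, -0.7]
opening: 0.006
clock: 17.55
tool_pos: [0.4471, 0.2149, 0.0694]
eef_rot: [0.119, 0.993, 0.0, 0.0]
contact_force: [-0.4, -0.1, 1.5]
opening: 0.004
clock: 17.75
tool_pos: [0.4471, 0.215, 0.069]
eef_rot: [0.119, 0.993, 0.0, 0.0]
contact_force: [-0.7, -0.4, 9.4]
opening: 0.004
```

```bash
python3 -m inch '[[0,0,-0.06,0,0],[0,0,0,0,0],[0,0,0,0,0]]'
python3 -m inch '[[0,0,0.3,0,0],[0,0,1,0,0],[0,0,1,0,0],[0,0,1,0,0],[0,0,1,0,0]]'
python3 -m inch '[[0,0,1,0,0],[0,0,0,0,0],[0,0,0,0,0]]'
python3 - <<'E'
from h import *
b=np.array([.4895,.2063]);a=np.radians(-13.4);ex=np.array([np.cos(a),np.sin(a)]);ey=np.array([-ex[1],ex[0]])
st=r.get_state();print(st['tool_pos'].round(4),st['contact_force'].round(2))
P=cloud(snap('wrist'));X=(P[...,:2]-b)@ex;Y=(P[...,:2]-b)@ey;Z=P[...,2]
m=(X>-.05)&(X<.09)&(abs(Y)<.05)&(Z>.035)&(Z<.08)
c=np.polyfit(X[m],Z[m],1);print('lid slope',c,m.sum(),'x range',X[m].min(),X[m].max())
snap('side','end.png')
E
```

```text
clock: 18.05
tool_pos: [0.4471, 0.215, 0.0684]
eef_rot: [0.119, 0.993, 0.0, 0.001]
contact_force: [-2.1, -1.1, 19.3]
opening: 0.003
clock: 18.55
tool_pos: [0.4467, 0.2148, 0.1752]
eef_rot: [0.119, 0.993, -0.0, -0.0]
contact_force: [1.1, -0.2, -0.3]
opening: 0.004
clock: 18.85
tool_pos: [0.447, 0.2148, 0.1993]
eef_rot: [0.119, 0.993, 0.0, 0.0]
contact_force: [0.3, -1.5, -0.2]
opening: 0.007
[0.447  0.2148 0.1993] [ 0.27 -1.48 -0.22]
lid slope [-0.00284971  0.04946417] 7157 x range -0.049985851206261304 0.0893619581846083
```

View pics/end.png

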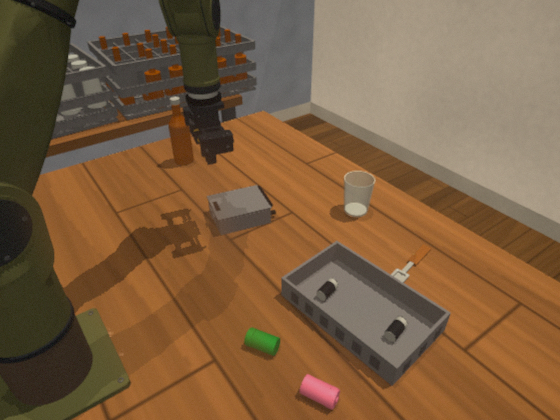

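The side view shows the lid shut flat at (240,205) and the gripper clear of it. Both slim cells are in the tub and the bottle, cup and opener are where they were. The fitted lid slope is 0.003 rad and its top is at 49.5 mm, so it is clicked shut. Handing in.

```bash
python3 -c "from plant import r;print(r.finish_job())"
```

```text
the job is handed in; nothing more can be done
None
```

I lifted the big black cell out of the tub, laid it in the battery box cradle with its nub towards the hinge, swung the lid over and pressed it shut. The job is handed in at about 19 s of robot time; no verdict is reported.

**Cell:** after release it measured within about 1 mm of its place and in line with the bay to under half a degree. Its top was 39 mm above the bar, as it should be. The lid then covered it, so I could not look at it again.

**Lid:** the fitted slope is about 0.003 rad (limit 0.03), with its top at 49.5 mm. I did not see a separate force peak at the catch. The lid met a rigid stop at its shut height under 9 to 19 N and stayed flat after I let go.

**Everything else:** in the last picture both slim cells lie in the tub, and the bottle, cup, opener and the green and pink look-alikes stand where they were (judged by eye). The gripper is clear of everything. No check failed. The one picture that gave nothing was a top view of the released cell, because the arm blocked it.

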